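# Unlock and press the release of a circuit-board test fixture

### The job

Release the board in the blue test fixture: slide its orange safety catch sideways all the way to its open stop, then push the green release button that this uncovers fully down and let go of everything. Leave the catch on the grey fixture alone.

Things in the scene. Friction and masses are not known exactly. Their poses are not given: they have to be found in the camera images.
- blue_fixture: BLUE board test fixture, fixed on the bench. Origin: underside centre of its 260 x 160 x 12 mm base. z up; +x runs from the control block (x -125 to -15, y -75 to 75 mm, top z 34) to the end holding a circuit board (all below z 34); +y is left looking along +x. Two catch rails (top z 40) run along y at x -103 and -57; black stops (top z 44) end them at y -69 and 55. Small window: red, green when released.
- blue_catch (a joint): Orange safety catch of the blue fixture. Plate 52 (x) by 40 (y) mm, top z 57, with an upright grip rib 40 (x) by 12 (y) mm, z 57 to 85, on its middle; offsets in mm in the blue_fixture frame. Value in m: slide along the fixture's +y. Found at 0 to 0.006, rib centre at x -80, y -40, over the button; 0.065 = open stop, rib at y 25. Friction about 2.5 N; stays where left.
- blue_release (a joint): Green round release button of the blue fixture, 28 mm across, under the catch until that is slid away. Axis at x -80, y -40 mm in the blue_fixture frame; top at z 50 mm up, z 42 fully pressed. Value in m: 0 up, 0.008 fully down (straight down). Takes about 3 N and latches: it stays down where pushed.
- grey_catch (a joint): Orange safety catch of the GREY fixture, a bystander of the same shape and size as the blue one, on the other side of the bench (which is left or right varies). Value in m as for the blue catch: 0 to 0.006 as found, 0.065 open. Leave it shut.

How it is judged:
On the way, in this order (a step that is already met when the one before it is completed fails the run):
1. the blue fixture's catch is slid fully open, its button still up (value of joint blue_catch above 0.055 m and value of joint blue_release below 0.002 m), for 0.1 s.
2. the uncovered button is pushed down with the catch open (value of joint blue_catch above 0.055 m and value of joint blue_release above 0.0055 m), for 0.1 s.
At the end, for the whole second after the job is handed in: The blue fixture's catch rests open (within 10 mm of its 65 mm stop), its release button is down (at least 5.5 of its 8 mm), and the grey fixture's catch is still shut (under 15 mm open) (all of step 2 and value of joint grey_catch below 0.015 m and velocity of joint blue_catch between -0.01 and 0.01 m/s); the robot touches nothing.
It fails at once if the grey fixture's catch was moved (15 mm open or more) (value of joint grey_catch above 0.015 m).
It also fails if it takes over 40 s, if anything falls off the work surface, if the arm or the gripper's body presses on something with over 40 N, if the wrist force passes 120 N, or if a joint passes its speed limit or range.

### The arm

A 6-joint arm with a two-finger parallel gripper is mounted at the origin on the work surface. World frame = base frame: x ahead of the robot, y to its left, z up, the work surface at z = 0. Lengths are in m, angles in rad, forces in N, time in s.
With the tool pointing down it reaches from about 0.35 to 0.775 m from the base axis. Payload 5.5 kg.
Tool frame: the origin (TCP) lies at the very end of the fingers, on their centre line; the grasp point (between the pads) lies 19 mm behind it (env.grasp_offset is the distance from the TCP to the grasp point, in m); z points along the fingers, x is the direction in which the jaws open and shut, and the axes are right-handed (so a half turn about z gives the same grasp; the last joint's range is limited). The gripper opens to 85 mm and grips with 20 to 120 N. Pads are 22 mm wide; open, the fingers measure 114 mm over their backs; the gripper's body (76 mm by 85 mm) begins 54 mm behind the grasp point. The pads swing forward as they close: fully open they stand 13 mm farther back than shut.
Start: joints at [1.008, 0.313, 0.046, 1.304, 0, 1.431], TCP at [0.236, 0.524, 0.231] pointing down, gripper open.
Joint ranges: [-2.76, 2.76], [-0.86, 1.69], [-1.03, 1.26], [-2.2, 2.34], [-1.47, 1.5], [-3.14, 3.14]. Speed limits (rad/s): [2.57, 2.57, 3.14, 3.14, 3.14, 3.14].

### API

Orientations are given as a unit quaternion [w, x, y, z].
In Python, from workcell import status, viewer, env gives the robot as it stands.
- The arm moves only by the tool carry_out, never from a script. Its argument "plan" is a list of rows, each an object of numbers: "x", "y", "z": the shift along the tool's x, y, z in m; "ax", "ay", "az": the turn, a rotation vector about the tool's x, y, z in rad; "hand": the opening, from 0 (shut) to 1 (fully open). In form: [{"x": .., "y": .., "z": .., "ax": .., "ay": .., "az": .., "hand": ..}, ...]. A call has 1 to 12 rows; each row is the pose to reach, as a shift and turn from the pose measured when the call began, along the tool's axes at that moment; what a row does not reach only later rows make up. A row lasts 1/12 s, in which the tool goes at most 41.7 mm and 7.16 degrees, less where a joint would pass 70% of its speed; a pose out of reach is approached as far as the arm can. A call with a gripper value outside its range is refused whole. The fingers move at their own pace and stop on an object; "squeeze" is the grip in N (left out, the last holds). Time passes only in rows, so rows that repeat a pose let the fingers close. It gives the time, the measured TCP pose, the force and the opening at its end, in the units of the state.
- status.get_state(): the state, without advancing time (a new reading comes with each control period).
- viewer.read_camera(name): name is "side" or "top" or "wrist"; returns the picture (420x560x3 uint8, red, green, blue); there is no depth.
- viewer.camera_model(name): a dict with "vfov" (degrees; the focal length in pixels is half the picture's height over the tangent of half this angle, whatever the lens; pixels are square), "cx", "cy" (the principal point, pixels), "T" (4x4, takes a point from camera to world coordinates). Camera axes: x right, y down, z forward; pixel columns grow to the right and rows downward; lengths in m; the calibration is good to about 2 mm. A picture is of the moment at which its call begins: read the wrist's pose just before it. camera_model takes no time and is no camera call; for the wrist camera it gives the pose at the moment of the call.
- env.hand_in(): hands the job in, once; it reports no verdict.
The state is a dict: "clock": time; "joint_pos": joint angles; "qvel": joint speeds; "tau": joint torques, N m; "tcp_pos": TCP position; "orientation": TCP orientation; "wrist_force": force on the tool from outside, world axes, zero at the start; "ft_torque": the same for the moment, N m; "finger_gap": finger opening in m.
Only numpy, scipy, OpenCV 4.12 (cv2) and the standard library are available. Lean on these libraries where they do the work, as an engineer would, in place of code of your own. Each camera call takes 0.05 s, during which the arm holds its last target.

## Working session

There is one attempt and no reset: what is moved stays moved. The work goes in short steps, Python scripts to look and compute and a tool call to move; the robot and the scene stay as the last step left them, time stands still between calls to the robot, and variables do not carry over. Pictures are saved under pics/ and viewed, and the job is handed in when it is done.

Besides the shell and the picture viewer there is one more tool, called after "Emit:" as name(argument=value, ...), one argument or row to a line, values as JSON. carry_out: Moves the arm, as the interface text tells. Its arguments: {"type":"object","properties":{"plan":{"type":"array"},"squeeze":{"type":"number"}},"required":["plan"]}

```bash
mkdir -p pics; python3 - <<'E'
from workcell import status, viewer, env
import cv2,numpy as np
s=status.get_state()
for k,v in s.items(): print(k,np.round(v,4))
for n in("top","side"):
    im=viewer.read_camera(n); cv2.imwrite(f"pics/{n}0.png",im[:,:,::-1])
    m=viewer.camera_model(n); print(n,{k:np.round(v,4) for k,v in m.items()})
E
```

```text
clock 0.0
joint_pos [1.0084 0.314  0.045  1.3036 0.     1.4312]
qvel [ 0.0002 -0.0006 -0.0012 -0.0007 -0.0018 -0.0003]
tau [ 7.00000e-04 -4.80627e+01  2.98531e+01  1.93000e-02 -1.00000e-04
  0.00000e+00]
tcp_pos [0.2357 0.5239 0.2304]
orientation [ 4.000e-04  8.397e-01  5.430e-01 -8.000e-04]
wrist_force [ 0.1107 -0.2865 -0.0956]
ft_torque [ 0.0018  0.0028 -0.0269]
finger_gap 0.0855
top {'vfov': np.float64(53.5042), 'cx': np.float64(274.3464), 'cy': np.float64(212.552), 'T': array([[ 0.0273, -0.9974,  0.0671,  0.5413],
       [-0.9996, -0.0274, -0.0013, -0.0447],
       [ 0.0032, -0.067 , -0.9977,  0.7304],
       [ 0.    ,  0.    ,  0.    ,  1.    ]])}
side {'vfov': np.float64(47.2092), 'cx': np.float64(283.0925), 'cy': np.float64(207.7972), 'T': array([[-7.607e-01, -4.921e-01,  4.233e-01,  1.889e-01],
       [-6.491e-01,  5.769e-01, -4.958e-01,  3.942e-01],
       [-2.000e-04, -6.519e-01, -7.583e-01,  7.232e-01],
       [ 0.000e+00,  0.000e+00,  0.000e+00,  1.000e+00]])}
```

```bash
ls . pics
```

```text
.:
pics

pics:
side0.png
top0.png
```

View pics/top0.png

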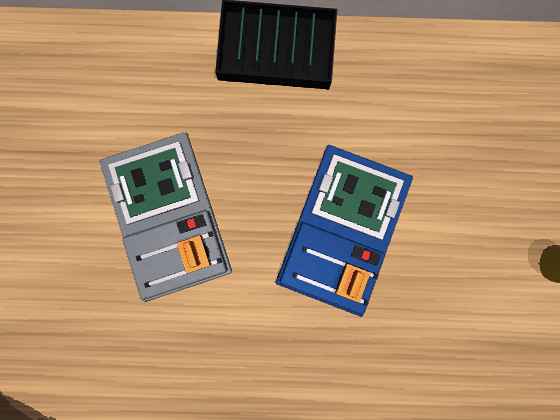

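View pics/side0.png

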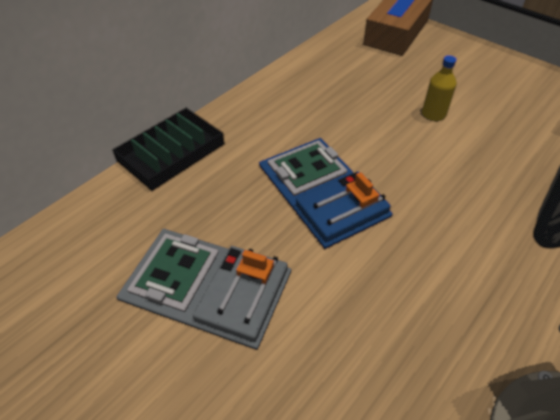

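The top view shows the blue fixture on the right with its catch at about (352,283). The grey one is on the left, catch at about (193,254). Both catches are shut, and the windows are red. Next I'll measure the blue fixture.

```bash
cat >h.py <<'E'
import cv2,numpy as np
from workcell import status, viewer, env
def ray(m,u,v):
    f=210/np.tan(np.radians(m["vfov"])/2);T=np.array(m["T"])
    return T[:3,3],T[:3,:3]@np.array([(u-m["cx"])/f,(v-m["cy"])/f,1])
def onz(m,u,v,z):
    o,d=ray(m,u,v);return o+d*(z-o[2])/d[2]
def big(mask):
    c,_=cv2.findContours(mask,cv2.RETR_EXTERNAL,cv2.CHAIN_APPROX_NONE);return sorted(c,key=cv2.contourArea)[::-1]
E
python3 - <<'E'
from h import *
for n in("top","side"):
    im=cv2.imread(f"pics/{n}0.png");m=viewer.camera_model(n)
    hsv=cv2.cvtColor(im,cv2.COLOR_BGR2HSV)
    blue=cv2.inRange(hsv,(105,150,40),(125,255,255));org=cv2.inRange(hsv,(8,190,120),(18,255,255))
    blue=cv2.morphologyEx(blue,cv2.MORPH_OPEN,np.ones((3,3)))
    b=big(blue)
    for c in b[:3]:
        print(n,"blue",cv2.contourArea(c),cv2.minAreaRect(c))
    q=cv2.approxPolyDP(cv2.convexHull(b[0]),4,True)[:,0];print([(p.tolist(),onz(m,*p,.012).round(4)[:2].tolist(),onz(m,*p,.034).round(4)[:2].tolist()) for p in q])
    for c in big(org)[:4]:
        if cv2.contourArea(c)<60: continue
        r=cv2.minAreaRect(c);print("org",cv2.contourArea(c),np.round(r[0],1))
        for p in cv2.boxPoints(r): print("  ",p.round(1),onz(m,*p,.057).round(4)[:2],onz(m,*p,.085).round(4)[:2])
    s=(slice(230,320),slice(270,390)) if n=="top" else (slice(130,250),slice(250,400))
    cv2.imwrite(f"pics/{n}_crop.png",cv2.resize(im[s],None,fx=5,fy=5,interpolation=cv2.INTER_CUBIC))
E
```

```text
top blue 11794.0 ((344.43658447265625, 229.97608947753906), (93.04814147949219, 149.1265869140625), 20.646989822387695)
top blue 129.0 ((368.3235168457031, 288.29412841796875), (6.726727485656738, 23.072673797607422), 19.65382194519043)
[([328, 145], [0.7105, -0.1362], [0.7053, -0.1334]), ([411, 176], [0.6599, -0.2817], [0.6563, -0.2744]), ([361, 315], [0.419, -0.1978], [0.4228, -0.1931]), ([276, 283], [0.4691, -0.0518], [0.4713, -0.0515])]
org 172.5 [189.1 254.3]
   [181.4 243.2] [0.533  0.1028] [0.5334 0.0966]
   [188.6 240.8] [0.5372 0.0913] [0.5374 0.0857]
   [196.8 265.4] [0.4982 0.0766] [0.5    0.0715]
   [189.6 267.8] [0.494 0.088] [0.496  0.0824]
side blue 2902.5 ((317.0640563964844, 205.56195068359375), (137.9027099609375, 65.1374282836914), 25.60218620300293)
side blue 179.0 ((400.31707763671875, 6.353668212890625), (10.932164192199707, 23.2698917388916), 38.65980529785156)
side blue 67.0 ((449.5, 61.5), (9.0, 9.0), 90.0)
[([261, 163], [0.703, -0.1358], [0.6871, -0.1194]), ([337, 179], [0.5523, -0.2023], [0.5411, -0.1838]), ([385, 202], [0.4429, -0.2127], [0.435, -0.194]), ([389, 215], [0.4189, -0.1894], [0.4118, -0.1713]), ([324, 245], [0.4708, -0.0511], [0.4621, -0.0373])]
org 386.5 [255.4 265.1]
   [237.  270.6] [0.5301 0.1113] [0.5158 0.1232]
   [245.2 248.8] [0.5502 0.0706] [0.535  0.0842]
   [273.8 259.5] [0.4986 0.0556] [0.4856 0.0698]
   [265.6 281.4] [0.4806 0.0961] [0.4684 0.1087]
org 209.5 [361.8 190.2]
   [346. 186.] [ 0.5053 -0.1607] [ 0.492  -0.1374]
   [357.5 174.5] [ 0.5063 -0.2002] [ 0.4929 -0.1752]
   [377.5 194.5] [ 0.4477 -0.1811] [ 0.4368 -0.157 ]
   [366. 206.] [ 0.448  -0.1434] [ 0.4371 -0.1208]
org 63.5 [364.3 179.7]
   [356. 175.] [ 0.5077 -0.1972] [ 0.4943 -0.1724]
   [359.5 171.5] [ 0.508  -0.2096] [ 0.4946 -0.1842]
   [372.5 184.5] [ 0.4692 -0.1967] [ 0.4574 -0.1719]
   [369. 188.] [ 0.4691 -0.1847] [ 0.4574 -0.1604]
```

View pics/top_crop.png

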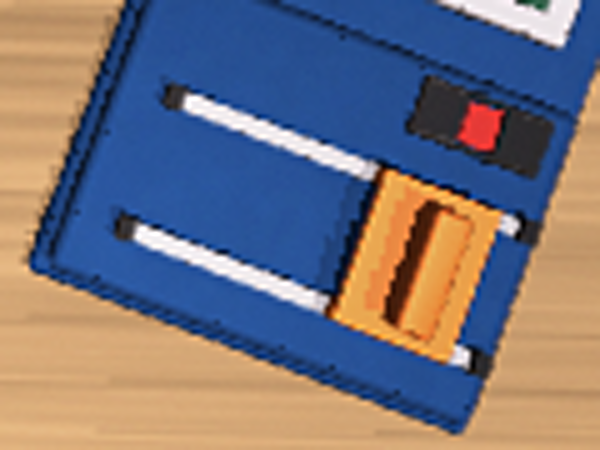

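The crop shows the plate corners at about (346,264), (370,272), (360,302) and (336,292), with the rib on the plate's right side because of perspective. I'll check these against the base pose.

```bash
python3 - <<'E'
from h import *
m=viewer.camera_model("top")
f=lambda u,v:(270+(u+.5)/5-.5,230+(v+.5)/5-.5)
C=np.array([.7105+.6599+.419+.4691,-.1362-.2817-.1978-.0518])/4
xh=np.array([.944,-.330]);yh=np.array([.330,.944])
print("C",C,"rib0",C-.08*xh-.04*yh)
def loc(p): d=p[:2]-C;return (1000*np.array([d@xh,d@yh])).round(1)
for nm,z,pts in(("plate",.057,[(380,170),(502,212),(452,362),(330,312)]),("ribtop",.085,[(445,203),(473,215),(435,338),(407,328)]),("stops",.044,[(173,97),(528,230),(126,226),(478,360)])):
    P=[onz(m,*f(*p),z) for p in pts]
    print(nm,[loc(p).tolist() for p in P],np.mean(P,0).round(4),loc(np.mean(P,0)))
# two-view plate centre: side pic plate/rib
ms=viewer.camera_model("side")
E
```

```text
C [ 0.564625 -0.166875] rib0 [ 0.475905 -0.178235]
plate [[-55.4, -14.6], [-54.1, -55.8], [-104.5, -57.1], [-103.5, -15.2]] [ 0.4779 -0.1744  0.057 ] [-79.4 -35.7]
ribtop [[-58.1, -31.7], [-58.4, -41.0], [-97.8, -42.9], [-98.0, -33.8]] [ 0.4786 -0.1764  0.085 ] [-78.1 -37.4]
stops [[-57.1, 54.9], [-56.4, -68.9], [-101.9, 54.5], [-101.7, -68.0]] [ 0.4875 -0.1472  0.044 ] [-79.3  -6.9]
```

View pics/side_crop.png

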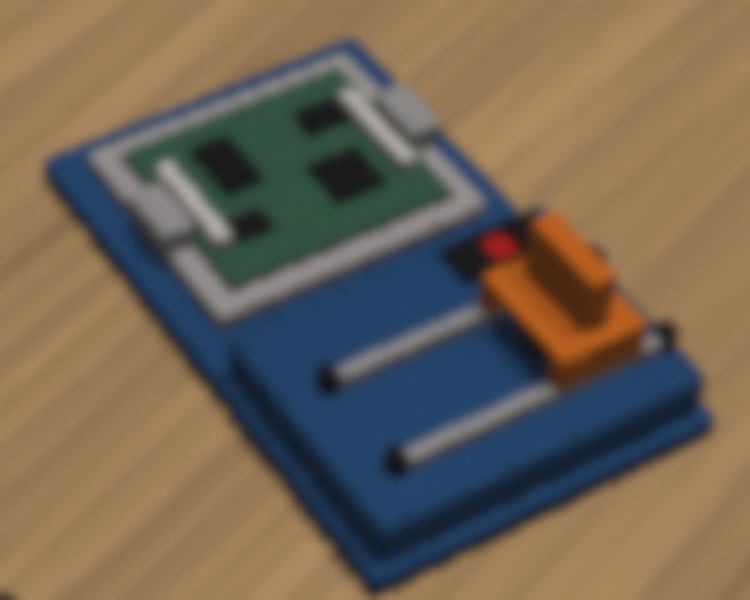

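```bash
cat >>h.py <<'E'
from scipy.spatial.transform import Rotation as R
def plan(p,yaw=np.radians(70.73)):
    s=status.get_state();q=s["orientation"];r=R.from_quat([q[1],q[2],q[3],q[0]])
    t=R.from_matrix(np.array([[np.cos(yaw),np.sin(yaw),0],[np.sin(yaw),-np.cos(yaw),0],[0,0,-1]]).T.T)
    print("t",np.round(s["clock"],2),"tcp",np.round(s["tcp_pos"],4),"F",np.round(s["wrist_force"],2),"gap",np.round(s["finger_gap"],4),"q",np.round(s["joint_pos"],2))
    print("shift",r.inv().apply(np.array(p)-s["tcp_pos"]).round(4),"turn",(r.inv()*t).as_rotvec().round(4))
E
python3 -c "
from h import *
plan([.4775,-.1748,.17])"
```

```text
t 0.1 tcp [0.2357 0.524  0.2305] F [-0.25 -0.8  -0.02] gap 0.0851 q [ 1.01  0.31  0.05  1.3  -0.    1.43]
shift [-0.5379  0.5072  0.0613] turn [-0.0003  0.0016 -0.0865]
```

Emit:
carry_out(
  plan=[
    {"x":-0.03,"y":0.028,"z":0,"az":-0.0865,"hand":1},
    {"x":-0.06,"y":0.056,"z":0,"az":-0.0865,"hand":1},
    {"x":-0.09,"y":0.085,"z":0,"az":-0.0865,"hand":1},
    {"x":-0.12,"y":0.113,"z":0,"az":-0.0865,"hand":1},
    {"x":-0.15,"y":0.141,"z":0,"az":-0.0865,"hand":1},
    {"x":-0.18,"y":0.17,"z":0,"az":-0.0865,"hand":1},
    {"x":-0.21,"y":0.198,"z":0,"az":-0.0865,"hand":1},
    {"x":-0.24,"y":0.226,"z":0,"az":-0.0865,"hand":1},
    {"x":-0.27,"y":0.255,"z":0,"az":-0.0865,"hand":1},
    {"x":-0.3,"y":0.283,"z":0,"az":-0.0865,"hand":1},
    {"x":-0.33,"y":0.311,"z":0,"az":-0.0865,"hand":1},
    {"x":-0.36,"y":0.339,"z":0,"az":-0.0865,"hand":1},
  ],
)

```text
schema error: expected keys x, y, z, ax, ay, az, hand
```

```bash
python3 -c "
from h import *
plan([.4775,-.1748,.17])"
```

```text
t 0.1 tcp [0.2357 0.524  0.2305] F [-0.25 -0.8  -0.02] gap 0.0851 q [ 1.01  0.31  0.05  1.3  -0.    1.43]
shift [-0.5379  0.5072  0.0613] turn [-0.0003  0.0016 -0.0865]
```

All keys are required.

Emit:
carry_out(
  plan=[
    {"x":-0.03,"y":0.028,"z":0,"ax":0,"ay":0,"az":-0.0865,"hand":1},
    {"x":-0.06,"y":0.056,"z":0,"ax":0,"ay":0,"az":-0.0865,"hand":1},
    {"x":-0.09,"y":0.085,"z":0,"ax":0,"ay":0,"az":-0.0865,"hand":1},
    {"x":-0.12,"y":0.113,"z":0,"ax":0,"ay":0,"az":-0.0865,"hand":1},
    {"x":-0.15,"y":0.141,"z":0,"ax":0,"ay":0,"az":-0.0865,"hand":1},
    {"x":-0.18,"y":0.17,"z":0,"ax":0,"ay":0,"az":-0.0865,"hand":1},
    {"x":-0.21,"y":0.198,"z":0,"ax":0,"ay":0,"az":-0.0865,"hand":1},
    {"x":-0.24,"y":0.226,"z":0,"ax":0,"ay":0,"az":-0.0865,"hand":1},
    {"x":-0.27,"y":0.255,"z":0,"ax":0,"ay":0,"az":-0.0865,"hand":1},
    {"x":-0.3,"y":0.283,"z":0,"ax":0,"ay":0,"az":-0.0865,"hand":1},
    {"x":-0.33,"y":0.311,"z":0,"ax":0,"ay":0,"az":-0.0865,"hand":1},
    {"x":-0.36,"y":0.339,"z":0,"ax":0,"ay":0,"az":-0.0865,"hand":1},
  ],
)

```text
clock: 1.1
tcp_pos: [0.397, 0.0546, 0.2309]
orientation: [0.0, 0.815, 0.579, -0.001]
wrist_force: [0.4, 1.0, -0.2]
finger_gap: 0.0855
```

```bash
python3 -c "
from h import *
plan([.4775,-.1748,.17])"
```

```text
t 1.1 tcp [0.397  0.0546 0.2309] F [ 0.41  0.96 -0.21] gap 0.0855 q [-0.06 -0.02 -0.35  1.24 -0.    0.27]
shift [-0.1899  0.1517  0.0612] turn [-0.0003  0.0015  0.    ]
```

Emit:
carry_out(
  plan=[
    {"x":-0.03,"y":0.024,"z":0,"ax":0,"ay":0,"az":0,"hand":1},
    {"x":-0.06,"y":0.048,"z":0,"ax":0,"ay":0,"az":0,"hand":1},
    {"x":-0.09,"y":0.072,"z":0.01,"ax":0,"ay":0,"az":0,"hand":1},
    {"x":-0.12,"y":0.096,"z":0.025,"ax":0,"ay":0,"az":0,"hand":1},
    {"x":-0.15,"y":0.12,"z":0.04,"ax":0,"ay":0,"az":0,"hand":1},
    {"x":-0.175,"y":0.14,"z":0.055,"ax":0,"ay":0,"az":0,"hand":1},
    {"x":-0.19,"y":0.152,"z":0.061,"ax":0,"ay":0,"az":0,"hand":1},
    {"x":-0.19,"y":0.152,"z":0.061,"ax":0,"ay":0,"az":0,"hand":1},
    {"x":-0.19,"y":0.152,"z":0.061,"ax":0,"ay":0,"az":0,"hand":1},
  ],
)

```text
clock: 1.85
tcp_pos: [0.4771, -0.1755, 0.1691]
orientation: [-0.001, 0.816, 0.578, -0.001]
wrist_force: [0.6, -0.6, 0.4]
finger_gap: 0.0854
```

```bash
python3 -c "
from h import *
m=viewer.camera_model('wrist')
im=viewer.read_camera('wrist');cv2.imwrite('pics/w1.png',im[:,:,::-1])
print({k:np.round(v,4) for k,v in m.items()})
plan([.4775,-.1748,.064])"
```

```text
{'vfov': np.float64(62.6024), 'cx': np.float64(278.1885), 'cy': np.float64(209.7745), 'T': array([[ 0.3315,  0.9022,  0.2761,  0.4062],
       [ 0.9435, -0.3166, -0.0983, -0.1507],
       [-0.0013,  0.2931, -0.9561,  0.3125],
       [ 0.    ,  0.    ,  0.    ,  1.    ]])}
t 1.9 tcp [ 0.4771 -0.1747  0.1697] F [-0.16  1.15  0.26] gap 0.0853 q [-0.51  0.21 -0.24  1.12 -0.   -0.17]
shift [1.000e-04 7.000e-04 1.057e-01] turn [-0.0023  0.0008 -0.0007]
```

View pics/w1.png

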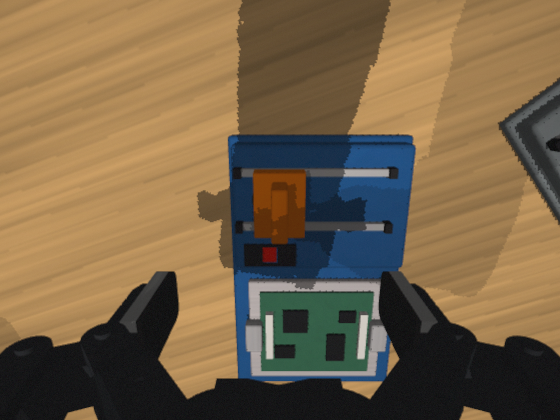

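The wrist view shows the rib at column 280, rows 183–243, centred between the fingers (178 and 380) and aligned with them. I'll descend and grip.

Emit:
carry_out(
  plan=[
    {"x":0,"y":0.0,"z":0.025,"ax":0,"ay":0,"az":0,"hand":1},
    {"x":0,"y":0.0,"z":0.05,"ax":0,"ay":0,"az":0,"hand":1},
    {"x":0,"y":0.0,"z":0.075,"ax":0,"ay":0,"az":0,"hand":1},
    {"x":0,"y":0.0,"z":0.095,"ax":0,"ay":0,"az":0,"hand":1},
    {"x":0,"y":0.0,"z":0.105,"ax":0,"ay":0,"az":0,"hand":1},
    {"x":0,"y":0.0,"z":0.105,"ax":0,"ay":0,"az":0,"hand":1},
    {"x":0,"y":0.0,"z":0.105,"ax":0,"ay":0,"az":0,"hand":0.4},
    {"x":0,"y":0.0,"z":0.105,"ax":0,"ay":0,"az":0,"hand":0.3},
    {"x":0,"y":0.0,"z":0.105,"ax":0,"ay":0,"az":0,"hand":0.3},
    {"x":0,"y":0.0,"z":0.105,"ax":0,"ay":0,"az":0,"hand":0.3},
  ],
  squeeze=25,
)

```text
clock: 2.73
tcp_pos: [0.4778, -0.1751, 0.066]
orientation: [0.0, 0.816, 0.579, -0.0]
wrist_force: [0.2, -0.6, 1.0]
finger_gap: 0.0388
```

```bash
python3 -c "
from h import *
m=viewer.camera_model('wrist')
im=viewer.read_camera('wrist');cv2.imwrite('pics/w2.png',im[:,:,::-1])
plan([.4775,-.1748,.064])"
```

```text
t 2.78 tcp [ 0.4776 -0.1751  0.0658] F [-0.    0.03  0.47] gap 0.0308 q [-0.51  0.3  -0.4   0.87 -0.   -0.17]
shift [ 0.0002 -0.0002  0.0018] turn [-0.0002  0.0012 -0.0007]
```

View pics/w2.png

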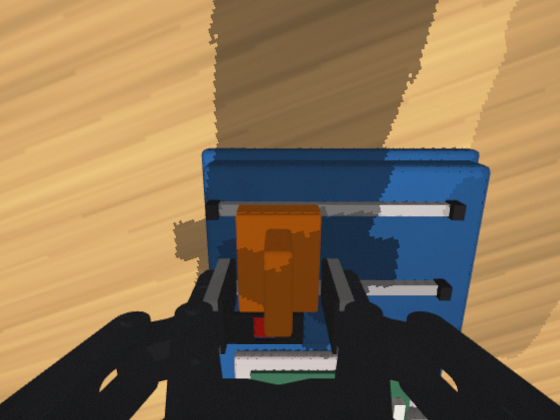

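The rib (column 279) sits between the pads (232 and 330). I'll close on it now.

Emit:
carry_out(
  plan=[
    {"x":0,"y":0,"z":0,"ax":0,"ay":0,"az":0,"hand":0},
    {"x":0,"y":0,"z":0,"ax":0,"ay":0,"az":0,"hand":0},
    {"x":0,"y":0,"z":0,"ax":0,"ay":0,"az":0,"hand":0},
    {"x":0,"y":0,"z":0,"ax":0,"ay":0,"az":0,"hand":0},
    {"x":0,"y":0,"z":0,"ax":0,"ay":0,"az":0,"hand":0},
  ],
  squeeze=25,
)

```text
clock: 3.2
tcp_pos: [0.4781, -0.1753, 0.0666]
orientation: [0.001, 0.816, 0.578, -0.0]
wrist_force: [-0.9, 1.2, 6.6]
finger_gap: 0.0114
```

```bash
python3 -c "
from h import *
C=np.array([.5646,-.1669]);xh=np.array([.944,-.330]);yh=np.array([.330,.944])
p=C-.08*xh+.025*yh;print(p)
plan([*p,.066])"
```

```text
[ 0.49733 -0.1169 ]
t 3.2 tcp [ 0.4781 -0.1753  0.0666] F [-0.93  1.25  6.64] gap 0.0114 q [-0.51  0.3  -0.4   0.87 -0.   -0.17]
shift [ 0.0615 -0.0011  0.0005] turn [ 0.0011  0.0013 -0.0008]
```

Gripped: the gap is 11.4 mm against a 12 mm rib. I'll slide it open along tool +x.

Emit:
carry_out(
  plan=[
    {"x":0.006,"y":0,"z":-0.001,"ax":0,"ay":0,"az":0,"hand":0},
    {"x":0.014,"y":0,"z":-0.001,"ax":0,"ay":0,"az":0,"hand":0},
    {"x":0.022,"y":0,"z":-0.001,"ax":0,"ay":0,"az":0,"hand":0},
    {"x":0.03,"y":0,"z":-0.001,"ax":0,"ay":0,"az":0,"hand":0},
    {"x":0.038,"y":0,"z":-0.001,"ax":0,"ay":0,"az":0,"hand":0},
    {"x":0.045,"y":0,"z":-0.001,"ax":0,"ay":0,"az":0,"hand":0},
    {"x":0.051,"y":0,"z":-0.001,"ax":0,"ay":0,"az":0,"hand":0},
    {"x":0.056,"y":0,"z":-0.001,"ax":0,"ay":0,"az":0,"hand":0},
    {"x":0.059,"y":0,"z":-0.001,"ax":0,"ay":0,"az":0,"hand":0},
    {"x":0.061,"y":0,"z":-0.001,"ax":0,"ay":0,"az":0,"hand":0},
    {"x":0.061,"y":0,"z":-0.001,"ax":0,"ay":0,"az":0,"hand":0},
    {"x":0.061,"y":0,"z":-0.001,"ax":0,"ay":0,"az":0,"hand":0},
  ],
)

```text
clock: 4.2
tcp_pos: [0.4981, -0.1181, 0.0667]
orientation: [0.001, 0.816, 0.578, -0.001]
wrist_force: [2.5, -6.6, -13.6]
finger_gap: 0.0116
```

```bash
python3 -c "
from h import *
im=viewer.read_camera('wrist');cv2.imwrite('pics/w3.png',im[:,:,::-1])
plan([.49733,-.1169,.066])"
```

```text
t 4.25 tcp [ 0.498  -0.1181  0.0667] F [  1.97  -7.99 -11.28] gap 0.0116 q [-0.39  0.31 -0.39  0.87 -0.   -0.05]
shift [ 0.0009 -0.0011  0.0007] turn [ 0.0004  0.0038 -0.0009]
```

View pics/w3.png

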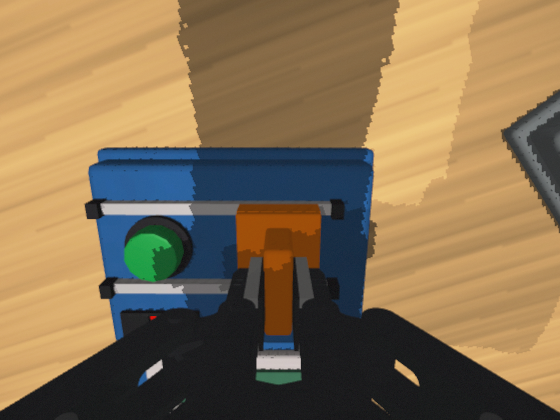

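The catch is against or near its open stop, with a reaction of about 8 N. The green button is uncovered at about (154,252) and the window is still red. I'll release the rib and lift off.

Emit:
carry_out(
  plan=[
    {"x":0,"y":0,"z":0,"ax":0,"ay":0,"az":0,"hand":0.3},
    {"x":0,"y":0,"z":0,"ax":0,"ay":0,"az":0,"hand":0.5},
    {"x":0,"y":0,"z":0,"ax":0,"ay":0,"az":0,"hand":0.5},
    {"x":0,"y":0,"z":0,"ax":0,"ay":0,"az":0,"hand":0.5},
    {"x":0,"y":0,"z":0,"ax":0,"ay":0,"az":0,"hand":0.5},
    {"x":0,"y":0,"z":-0.02,"ax":0,"ay":0,"az":0,"hand":0.5},
    {"x":0,"y":0,"z":-0.045,"ax":0,"ay":0,"az":0,"hand":0.5},
    {"x":0,"y":0,"z":-0.07,"ax":0,"ay":0,"az":0,"hand":0.5},
    {"x":-0.03,"y":0,"z":-0.08,"ax":0,"ay":0,"az":0,"hand":0},
    {"x":-0.06,"y":0,"z":-0.08,"ax":0,"ay":0,"az":0,"hand":0},
    {"x":-0.065,"y":0,"z":-0.08,"ax":0,"ay":0,"az":0,"hand":0},
    {"x":-0.065,"y":0,"z":-0.08,"ax":0,"ay":0,"az":0,"hand":0},
  ],
)

```text
clock: 5.25
tcp_pos: [0.4764, -0.1804, 0.1474]
orientation: [0.002, 0.817, 0.577, -0.001]
wrist_force: [0.7, 0.7, 0.1]
finger_gap: 0.0003
```

```bash
python3 -c "
from h import *
for n in('wrist','top','side'):
    m=viewer.camera_model(n)
    im=viewer.read_camera(n)[:,:,::-1].copy();cv2.imwrite('pics/%s4.png'%n,im)
    g=cv2.inRange(cv2.cvtColor(im,cv2.COLOR_BGR2HSV),(55,190,60),(75,255,255))
    for c in big(g)[:2]:
        if cv2.contourArea(c)>15:
            (u,v),r=cv2.minEnclosingCircle(c);print(n,u,v,r,onz(m,u,v,.05).round(4))
plan([.476,-.178,.06])"
```

```text
t 5.4 tcp [ 0.4764 -0.1783  0.1466] F [ 0.55 -0.76 -0.22] gap -0.0001 q [-0.51  0.23 -0.28  1.06 -0.   -0.18]
shift [ 0.0004 -0.0004  0.0866] turn [-0.0005  0.0031 -0.0006]
```

View pics/wrist4.png

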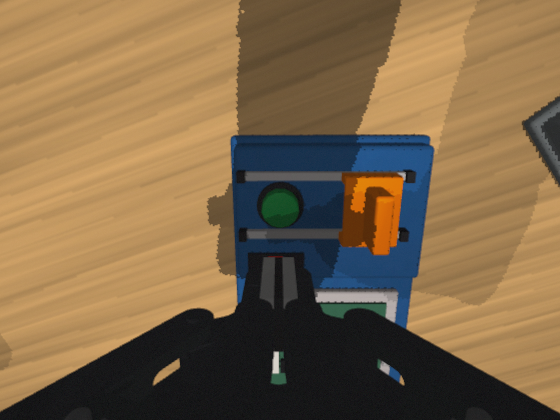

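View pics/side4.png

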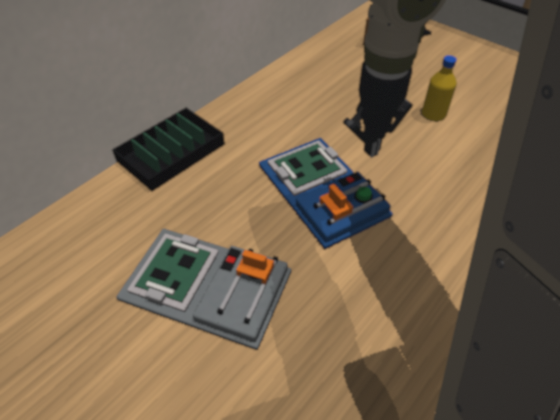

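The wrist view shows the button at (280,205), in line with the shut fingers, and the catch at about (372,210). I'll check both numerically.

```bash
python3 -c "
from h import *
m=viewer.camera_model('wrist')
C=np.array([.5646,-.1669]);xh=np.array([.944,-.330]);yh=np.array([.330,.944])
for n,u,v,z in(('button',280,205,.05),('plate L far',343,174,.057),('plate R far',403,176,.057),('rib top L',376,197,.085),('rib top R',392,197,.085),('stop',409,176,.044)):
    p=onz(m,u,v,z);d=p[:2]-C;print(n,p.round(4),(1000*d@xh).round(1),(1000*d@yh).round(1))
plan([.476,-.178,.055])"
```

```text
button [ 0.472 -0.176  0.05 ] -84.4 -39.1
plate L far [ 0.4634 -0.1274  0.057 ] -108.6 3.9
plate R far [ 0.4782 -0.0891  0.057 ] -107.2 45.0
rib top L [ 0.4768 -0.1154  0.085 ] -99.9 19.7
rib top R [ 0.48   -0.1061  0.085 ] -99.9 29.4
stop [ 0.4837 -0.0814  0.044 ] -104.5 54.0
t 5.4 tcp [ 0.4764 -0.1783  0.1466] F [ 0.55 -0.76 -0.22] gap -0.0001 q [-0.51  0.23 -0.28  1.06 -0.   -0.18]
shift [ 0.0004 -0.0004  0.0916] turn [-0.0005  0.0031 -0.0006]
```

The catch is at about 64.5 mm open (rib at y 24.5, plate 4 to 45), and the button is under the tool. I'll press it.

Emit:
carry_out(
  plan=[
    {"x":0,"y":0,"z":0.025,"ax":0,"ay":0,"az":0,"hand":0},
    {"x":0,"y":0,"z":0.05,"ax":0,"ay":0,"az":0,"hand":0},
    {"x":0,"y":0,"z":0.075,"ax":0,"ay":0,"az":0,"hand":0},
    {"x":0,"y":0,"z":0.088,"ax":0,"ay":0,"az":0,"hand":0},
    {"x":0,"y":0,"z":0.093,"ax":0,"ay":0,"az":0,"hand":0},
    {"x":0,"y":0,"z":0.097,"ax":0,"ay":0,"az":0,"hand":0},
    {"x":0,"y":0,"z":0.1,"ax":0,"ay":0,"az":0,"hand":0},
    {"x":0,"y":0,"z":0.103,"ax":0,"ay":0,"az":0,"hand":0},
    {"x":0,"y":0,"z":0.105,"ax":0,"ay":0,"az":0,"hand":0},
    {"x":0,"y":0,"z":0.105,"ax":0,"ay":0,"az":0,"hand":0},
    {"x":0,"y":0,"z":0.105,"ax":0,"ay":0,"az":0,"hand":0},
  ],
)

```text
clock: 6.32
tcp_pos: [0.477, -0.1791, 0.0421]
orientation: [0.002, 0.816, 0.578, -0.001]
wrist_force: [0.3, 0.2, 0.6]
finger_gap: 0.0001
```

Emit:
carry_out(
  plan=[
    {"x":0,"y":0,"z":0.001,"ax":0,"ay":0,"az":0,"hand":0},
    {"x":0,"y":0,"z":0.002,"ax":0,"ay":0,"az":0,"hand":0},
    {"x":0,"y":0,"z":0.002,"ax":0,"ay":0,"az":0,"hand":0},
    {"x":0,"y":0,"z":0.002,"ax":0,"ay":0,"az":0,"hand":0},
  ],
)

```text
clock: 6.65
tcp_pos: [0.4771, -0.1793, 0.0419]
orientation: [0.002, 0.816, 0.578, -0.001]
wrist_force: [-5.3, 3.6, 14.3]
finger_gap: 0.0001
```

It's bottomed out: z is 0.0419 with 14 N. I'll retreat straight up and then away.

Emit:
carry_out(
  plan=[
    {"x":0,"y":0,"z":-0.015,"ax":0,"ay":0,"az":0,"hand":0},
    {"x":0,"y":0,"z":-0.045,"ax":0,"ay":0,"az":0,"hand":0},
    {"x":0,"y":0,"z":-0.08,"ax":0,"ay":0,"az":0,"hand":0},
    {"x":0,"y":0,"z":-0.115,"ax":0,"ay":0,"az":0,"hand":0},
    {"x":-0.02,"y":0.0,"z":-0.14,"ax":0,"ay":0,"az":0,"hand":0},
    {"x":-0.04,"y":0.0,"z":-0.15,"ax":0,"ay":0,"az":0,"hand":0},
    {"x":-0.05,"y":0.0,"z":-0.15,"ax":0,"ay":0,"az":0,"hand":0},
    {"x":-0.05,"y":0.0,"z":-0.15,"ax":0,"ay":0,"az":0,"hand":0},
    {"x":-0.05,"y":0.0,"z":-0.15,"ax":0,"ay":0,"az":0,"hand":0},
  ],
)

```text
clock: 7.4
tcp_pos: [0.4598, -0.2257, 0.1909]
orientation: [0.001, 0.816, 0.578, -0.001]
wrist_force: [-0.2, 0.7, 0.4]
finger_gap: 0.0001
```

```bash
python3 -c "
from h import *
a=[viewer.read_camera(n)[:,:,::-1].copy() for n in('wrist','side')]
cv2.imwrite('pics/w5.png',a[0]);cv2.imwrite('pics/s5.png',cv2.resize(a[1][120:350,110:410],None,fx=2.6,fy=2.6))
plan([.476,-.178,.055])"
```

```text
t 7.5 tcp [ 0.4597 -0.2247  0.1905] F [-0.46  0.33 -0.34] gap 0.0003 q [-0.61  0.21 -0.2   1.17 -0.   -0.27]
shift [ 0.0499 -0.      0.1353] turn [-0.0005  0.0029 -0.0008]
```

View pics/w5.png

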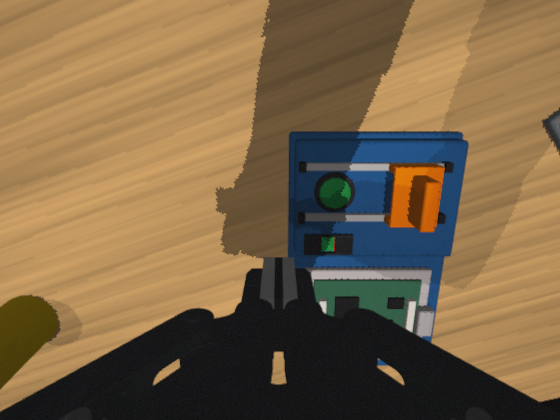

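View pics/s5.png

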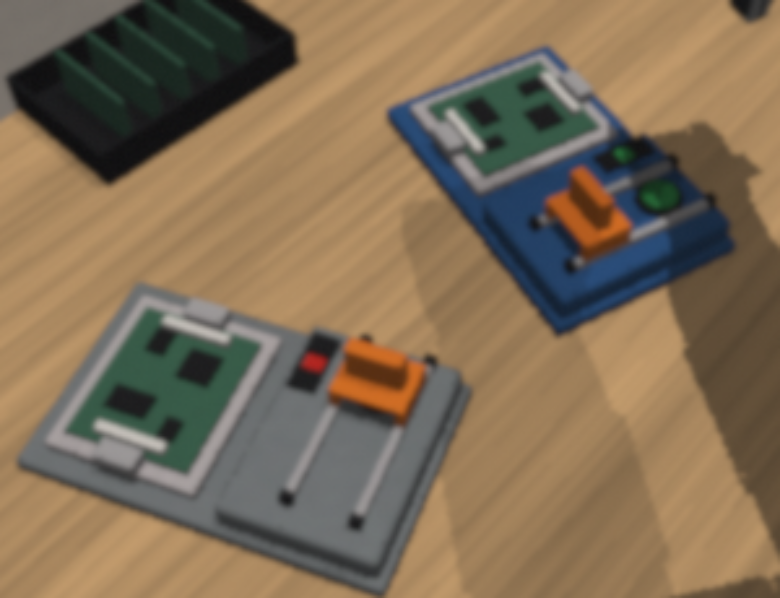

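The wrist view shows the blue window now green at (328,244), the button down at (335,191) and the catch open at (415,197). In the side view the grey catch is still shut with its window red. The robot is clear, so I'm handing in.

```bash
python3 -c "
from workcell import env
print(env.hand_in())"
```

```text
the job is handed in; nothing more can be done
None
```

The board in the blue fixture is released and the job is handed in; the hand-in itself reports no verdict. I gripped the blue catch's rib, slid it about 61 mm to its open stop and let go. Then I pressed the green button with shut fingers until it bottomed out, and backed the arm clear by about 7.5 s on the clock.

**Last checks:**
- **Catch:** measured about 64.5 mm open in the wrist picture after I let go. It looked unchanged at the end.
- **Button:** bottomed out at TCP z 0.0419 m with about 14 N. The blue window then turned from red to green.
- **Grey fixture:** its catch is still shut and its window still red.
- **Arm:** wrist force is back to about zero with the TCP at z 0.19 m.

**Disagreement:** the wrist camera placed the blue fixture about 4 mm off along its x compared with the top view. I used the top view, since its base corners, stops and catch agreed with the given sizes to within about 2 mm.

**Failed call:** my first move call was refused because I left out some keys. Nothing moved.

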